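# Raise the fume-extractor nozzle to the board and lock it

## Task

Bring the fume-extractor nozzle level with the circuit board: before pulling, twist the yellow wing grip anticlockwise (seen from above) to its stop to unlock the leaning telescopic pipe; draw the pipe out until the nozzle's centre is level with the top of the board to within a centimetre; then twist it clockwise to its stop, locked with the mouth towards the board, and let go. Leave the board, its holder and the other things on the bench where they are.

Things in the scene. Friction and masses are not known exactly. Their poses are not given: they have to be found in the camera images.
- extractor: Fixed fume extractor: dark round foot, 150 mm across, 20 mm high; origin at the centre of its underside, z up. From a fixed ball 30 mm above the origin a pipe leans 30 degrees from vertical towards this body's -x: its axis is (-0.5, 0, 0.866) in this frame. Grey outer tube, 48 mm across, ends 125 mm along the axis in a 58 mm black collar; aluminium inner tube 36 mm across.
- wing_grip (a point): Grasp point on the pipe's axis in the yellow wing grip, 217 mm from the ball when the pipe is fully in. Wing: 44 mm long (x), 14 mm thick (y, pinch along it), from 28 mm below to 18 mm above this point (z, out along the leaning axis). The black bend ends 11 mm under the wing. -y is the nozzle's side. Turns and slides with the inner tube; one grasp along the axis serves for all.
- nozzle_level (a point): Point on the pipe's axis in the middle of the black bend, at the nozzle's centre line, 62 mm below the wing grip point along the axis (155 mm from the ball when fully in). Slides but does not turn. Locked, the nozzle is level and its mouth is at this height; unlocked, it tips upward, so judge the height by this point.
- nozzle_mouth (a point): Centre of the black nozzle's round mouth, 60 mm wide, 76 mm sideways from the pipe's axis. Turns with the inner tube; with the pipe locked it faces the extractor's -y, towards the board.
- pipe_twist (a joint): Twist of inner tube and wing, rad: 0 at the clockwise stop (locked, red line on the tube at the white line on the collar), 1.2 at the anticlockwise stop seen from above (free). An eccentric jams the slide below about 0.9; locked (under 0.2) it resists over 25 N of pull and turns with about 0.2 N m. Stays where left; starts at 0 to 0.12.
- pipe_slide (a joint): How far the inner tube is drawn out, m: 0 fully in, 0.09 fully out. Starts at 0.002 to 0.014, always too low. Unlocked it slides with about 3 N of drag plus the weight of 0.23 kg, and stays where it is left.
- board_top (a point): Middle of the top face of the green circuit board (112 mm along x, 80 mm along y), level, in the holder at the extractor's -y side. Its height, 195 to 235 mm above the bench, is the one that the nozzle must match. The clamp yields if pushed hard.
- holder: Fixed board holder: dark foot 120 x 100 x 16 mm (164 mm over the posts) with two steel posts 240 mm high, 140 mm apart along its x; origin at the centre of its underside. About 200 mm from the extractor's foot.
- reel: Bystander: loose solder reel with green flanges, standing, 60 mm in diameter, 54 mm high, origin at the centre of its underside.
- flux_jar: Bystander: loose amber jar, 52 mm in diameter, 70 mm high, origin at the centre of its underside.
- screwdriver: Bystander: loose screwdriver with red handle lying on the bench, 170 mm long along its x.

How it is judged:
By the outcome, as a careful person would: the job done as asked, in the order asked, and still so for the second after the job is handed in, with the robot touching nothing.
It also fails if it takes over 38 s, if anything falls off the work surface, if the arm or the gripper's body presses on something with over 40 N, if the wrist force passes 120 N, or if a joint passes its speed limit or range.

## Robot

A 6-joint arm with a two-finger parallel gripper is mounted at the origin on the work surface. World frame = base frame: x ahead of the robot, y to its left, z up, the work surface at z = 0. Lengths are in m, angles in degrees, forces in N, time in s.
With the tool pointing down it reaches from about 0.3 to 0.75 m from the base axis. Payload 8.5 kg.
Tool frame: the origin (TCP) lies at the very end of the fingers, on their centre line; the grasp point (between the pads) lies 19 mm behind it; y points along the fingers, z is the direction in which the jaws open and shut, and the axes are right-handed (so a half turn about y gives the same grasp; the last joint's range is limited). The gripper opens to 85 mm and grips with 20 to 120 N. Pads are 22 mm wide; open, the fingers measure 114 mm over their backs; the gripper's body (76 mm by 85 mm) begins 54 mm behind the grasp point. The pads swing forward as they close: fully open they stand 13 mm farther back than shut.
Start: joints at [-81.664, 21.807, 74.336, -0, 83.858, -12.336], TCP at [0.194, -0.515, 0.231] pointing down, gripper open.
Joint ranges: [-178.18, 178.18], [-50.72, 133.34], [12.68, 142.11], [-81.47, 261.47], [9.98, 163.14], [-165.26, 165.26]. Speed limits (degrees/s): [136.94, 136.94, 180, 180, 180, 180].

## Interface

Orientations are given as a 3x3 rotation matrix whose columns are the frame's x, y, z axes.
In Python, from rig import env gives the robot as it stands. The module is installed in compiled form; this text tells all that it offers.
- The arm moves only by the tool servo_tool, never from a script. Its argument "rows" is one flat list of numbers, 7 for each row, row after row: the opening, from 0 (shut) to 1 (fully open), then the shift along the world's x, y, z in m, then the turn, a rotation vector about the world's x, y, z in degrees. A call has 1 to 10 rows; each row shifts and turns the commanded pose from where the row before left it; what a row does not reach is not made up. A row lasts 1/12 s, in which the tool goes at most 41.7 mm and 7.16 degrees, less where a joint would pass 70% of its speed; a pose out of reach is approached as far as the arm can. A call with a gripper value outside its range is refused whole. The fingers move at their own pace and stop on an object; "force" is the grip in N (left out, the last holds). Time passes only in rows, so rows that do not move let the fingers close. It gives the time, the measured TCP pose, the force and the opening at its end, in the units of the state.
- env.observe(): the state, without advancing time (a new reading comes with each control period).
- env.get_image(name): name is "scene" or "top" or "wrist"; returns the picture (400x640x3 uint8, red, green, blue); there is no depth.
- env.camera_model(name): a dict with "camera_matrix" (3x3 intrinsics, pixels), "R" (3x3) and "t" (3): a world point X has camera coordinates R X + t; the wrist camera has in their place "mount" (4x4, takes a point from camera to tool coordinates, whose origin is the TCP and whose axes are the tool frame's). Camera axes: x right, y down, z forward; pixel columns grow to the right and rows downward; lengths in m; the calibration is good to about 2 mm. A picture is of the moment at which its call begins: read the wrist's pose just before it. camera_model takes no time and is no camera call.
- env.close_job(): hands the job in, once; it reports no verdict.
The state is a dict: "time_s": time; "q": joint angles; "qvel": joint speeds; "joint_efforts": joint torques, N m; "position": TCP position; "tool_rot": TCP orientation; "ft_force": force on the tool from outside, world axes, zero at the start; "wrist_torque": the same for the moment, N m; "grip_width": finger opening in m.
Only numpy, scipy, OpenCV 4.12 (cv2) and the standard library are available. Lean on these libraries where they do the work, as an engineer would, in place of code of your own. Each camera call takes 0.05 s, during which the arm holds its last target.

## Working session

There is one attempt and no reset: what is moved stays moved. The work goes in short steps, Python scripts to look and compute and a tool call to move; the robot and the scene stay as the last step left them, time stands still between calls to the robot, and variables do not carry over. Pictures are saved under pics/ and viewed, and the job is handed in when it is done.

Besides the shell and the picture viewer there is one more tool, called after "Request:" by a JSON object that holds its "fn" and its "kwargs", one argument or row to a line. servo_tool: Moves the arm, as the interface text tells. Its arguments: {"type":"object","properties":{"rows":{"type":"array","items":{"type":"number"}},"force":{"type":"number"}},"required":["rows"]}

```bash
mkdir -p pics
python3 - <<'E'
from rig import env
import cv2
for n in ("scene","top","wrist"):
    im=env.get_image(n); cv2.imwrite(f"pics/{n}0.png",im[:,:,::-1])
    m=env.camera_model(n)
    print(n,{k:v for k,v in m.items()})
s=env.observe(); print(s["time_s"],s["position"],s["tool_rot"],s["grip_width"])
E
```

```text
scene {'camera_matrix': array([[386.76159741,   0.        , 322.56013628],
       [  0.        , 386.76159741, 195.70141459],
       [  0.        ,   0.        ,   1.        ]]), 'R': array([[ 0.23641488,  0.97165159, -0.00109491],
       [ 0.71053901, -0.17365135, -0.68189407],
       [-0.66275359,  0.16043193, -0.73145012]]), 't': array([-0.09493537, -0.25819096,  1.68351802])}
top {'camera_matrix': array([[381.095724  ,   0.        , 312.76737086],
       [  0.        , 381.095724  , 200.96465267],
       [  0.        ,   0.        ,   1.        ]]), 'R': array([[-0.02162809, -0.99975205, -0.00529826],
       [-0.99500685,  0.02204131, -0.09734239],
       [ 0.09743504,  0.00316647, -0.99523685]]), 't': array([-0.01658126,  0.51972941,  1.13348387])}
wrist {'camera_matrix': array([[347.82666821,   0.        , 322.67332319],
       [  0.        , 347.82666821, 199.50403588],
       [  0.        ,   0.        ,   1.        ]]), 'mount': array([[ 1.12882739e-03,  9.55147157e-01,  2.96129422e-01,
        -7.45629341e-02],
       [ 1.50837623e-04, -2.96129770e-01,  9.55147704e-01,
        -1.41504430e-01],
       [ 9.99999351e-01, -1.03352943e-03, -4.78351521e-04,
        -1.09972938e-03],
       [ 0.00000000e+00,  0.00000000e+00,  0.00000000e+00,
         1.00000000e+00]])}
0.15 [ 0.19411696 -0.51436225  0.23086828] [[-9.35608416e-01 -1.65353582e-04  3.53039466e-01]
 [-3.53039431e-01  1.08807598e-03 -9.35607811e-01]
 [-2.29427661e-04 -9.99999394e-01 -1.07638938e-03]] 0.08565449763005521
```

View pics/scene0.png

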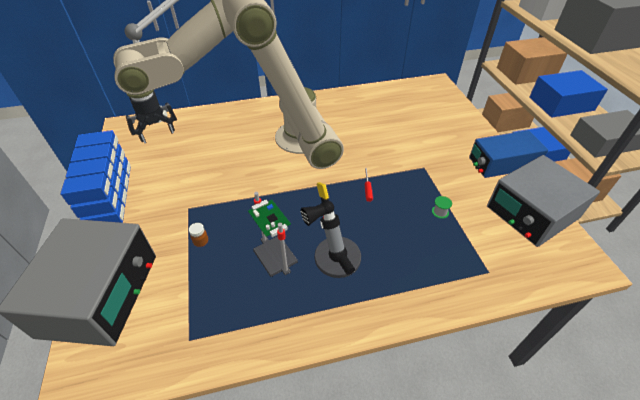

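View pics/top0.png

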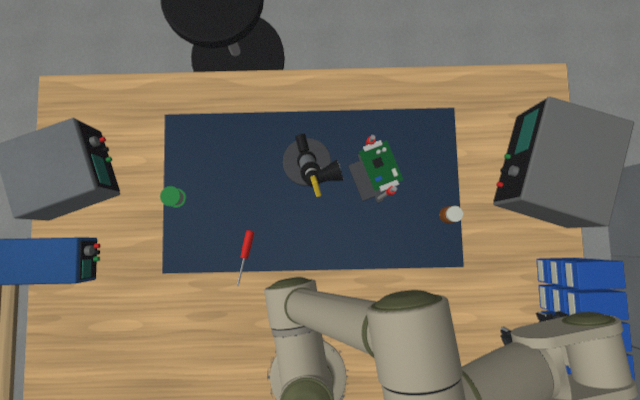

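View pics/wrist0.png

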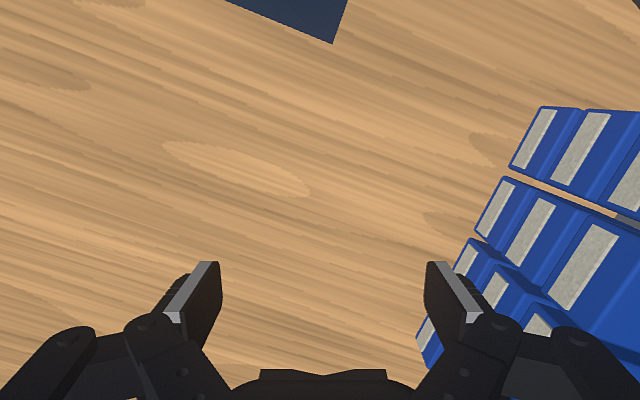

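The pipe leans towards the robot. The yellow wing is near (316,186) in the top view and (323,190) in the scene view, and the board is to the right of the pipe in the top view. Next I'll enlarge both.

Run:
```python
import cv2
a=cv2.imread("pics/top0.png")[120:220,270:420]; cv2.imwrite("pics/topc.png",cv2.resize(a,None,fx=5,fy=5,interpolation=cv2.INTER_CUBIC))
a=cv2.imread("pics/scene0.png")[170:290,235:385]; cv2.imwrite("pics/scenec.png",cv2.resize(a,None,fx=5,fy=5,interpolation=cv2.INTER_CUBIC))
```

```text
(no output)
```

View pics/topc.png

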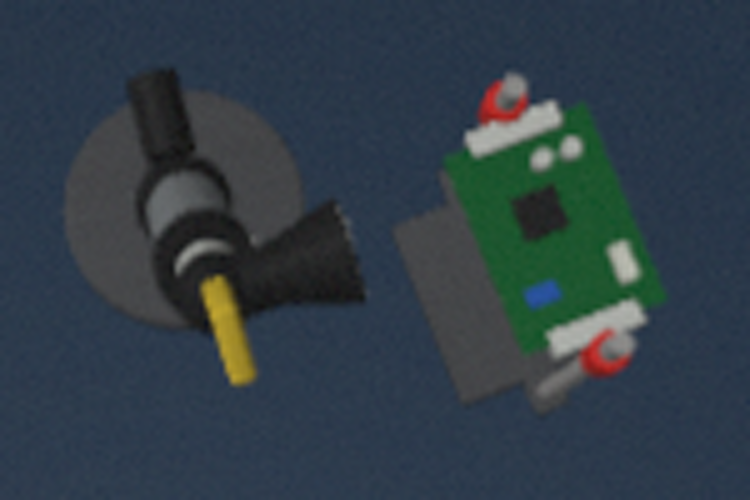

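View pics/scenec.png

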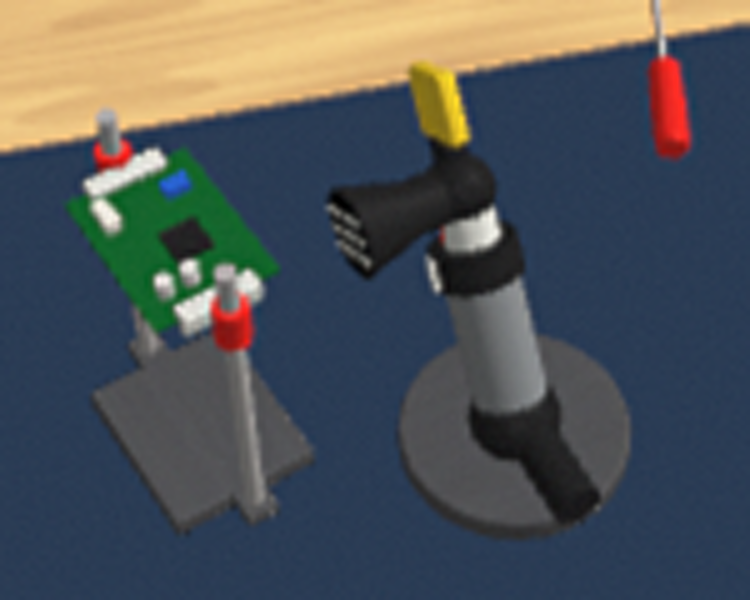

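```bash
cat > h.py <<'E'
import numpy as np, cv2
from rig import env
from scipy.optimize import least_squares
from scipy.spatial.transform import Rotation as Ro
def rz(a): return Ro.from_euler('z',a).as_matrix()
def model(n,s=None):
    m=env.camera_model(n)
    if n!="wrist": return m["camera_matrix"],m["R"],m["t"]
    M=np.array(m["mount"]); R=s["tool_rot"]; p=s["position"]
    Rc=R@M[:3,:3]; tc=R@M[:3,3]+p
    return m["camera_matrix"],Rc.T,-Rc.T@tc
def proj(cam,X):
    K,R,t=cam; c=np.atleast_2d(X)@R.T+t; u=c@K.T; return u[:,:2]/u[:,2:]
A=np.array([-.5,0,.866025]); EX=np.array([.866025,0,.5]); EY=np.array([0,1,0.])
def wing(x,y,yaw,sl,tw,P):
    c,s=np.cos(tw),np.sin(tw); wx=c*EX+s*EY; wy=-s*EX+c*EY
    P=np.atleast_2d(P); L=np.array([0,0,.03])+A*(.217+sl)+P[:,:1]*wx+P[:,1:2]*wy+P[:,2:]*A
    return L@rz(yaw).T+[x,y,0]
E
python3 - <<'E'
from h import *
T=model("top");S=model("scene")
tc=lambda p:np.array(p,float)/5+[270-.4,120-.4]; sc=lambda p:np.array(p,float)/5+[235-.4,170-.4]
bt=tc([(583,103),(443,158),(665,300),(525,355)]); bs=sc([(160,332),(280,268),(67,205),(185,150)])
c=np.array([(.056,-.04),(.056,.04),(-.056,-.04),(-.056,.04)])
def f(v):
    P=np.c_[c@rz(v[3])[:2,:2].T+v[:2],np.full(4,v[2])]
    return np.r_[(proj(T,P)-bt).ravel(),(proj(S,P)-bs).ravel()]
r=least_squares(f,[.5,-.18,.21,.3]);print("board",r.x,np.degrees(r.x[3]),np.round(r.fun,1))
# foot: silhouette of top disc in top view
ft=tc([(64,208),(302,208),(183,88),(183,328)]).mean(0)
K,R,t=T
def back(cam,uv,z):
    K,R,t=cam; d=R.T@np.linalg.solve(K,[*uv,1]); o=-R.T@t; return o+d*(z-o[2])/d[2]
F=back(T,tc((183,208)),.02);print("foot",F)
fs=back(S,sc((515,435)),.02);print("foot scene approx",fs)
# wing top-face in top view centre etc
for z in(.22,.24): print(back(T,tc((226,330)),z))
E
python3 - <<'E'
import cv2
a=cv2.imread("pics/scene0.png")[178:222,305:345]; cv2.imwrite("pics/sw.png",cv2.resize(a,None,fx=13,fy=13,interpolation=cv2.INTER_CUBIC))
E
```

```text
board [ 0.59146146 -0.20532613  0.20050983  0.35772834] 20.496323955224664 [-0.4 -0.1 -0.6  0.   0.  -0.2 -0.5  0.2 -0.9  0.1  0.1  0.2 -0.6  0.
 -0.2 -0.3]
foot [ 0.64350078 -0.0103374   0.02      ]
foot scene approx [ 0.65316432 -0.01180481  0.02      ]
[ 0.53922951 -0.03457539  0.22      ]
[ 0.53645679 -0.03451377  0.24      ]
```

View pics/sw.png

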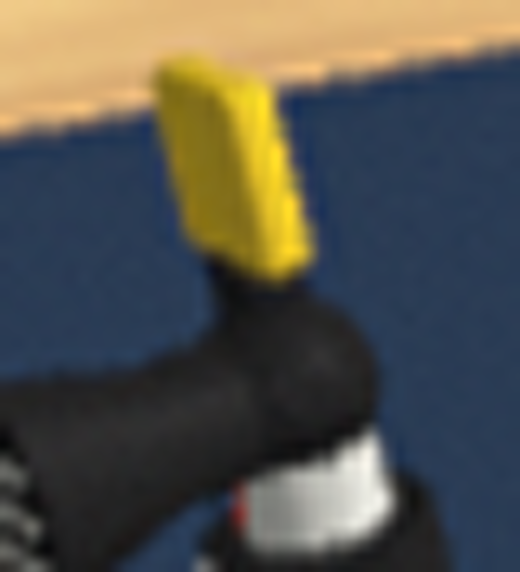

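Run:
```python
from h import *
T=model("top");S=model("scene")
tc=lambda p:np.array(p,float)/5+[270-.4,120-.4]; sw=lambda p:np.array(p,float)/13+[305-.46,178-.46]
sp=sw([(155,68),(228,80),(272,92),(262,280),(312,258),(193,242)])
SP=np.array([(-22,-7,18),(22,-7,18),(22,7,18),(22,-7,-28),(22,7,-28),(-22,-7,-28)])/1e3
tp=tc([(234,385),(256,380),(203,280),(224,276)])
TP=np.array([(-22,7,18),(-22,-7,18),(22,7,-28),(22,-7,-28)])/1e3
ft=tc((183,208))
def f(v):
    return np.r_[(proj(S,wing(*v,SP))-sp).ravel(),(proj(T,wing(*v,TP))-tp).ravel(),3*(proj(T,[[v[0],v[1],.02]])[0]-ft), (v[4]-.06)/.03, (v[3]-.008)/.004]
r=least_squares(f,[.645,-.01,.36,.008,.05]);print(r.x,np.degrees(r.x[2]),np.round(r.fun,1))
print("grip",wing(*r.x,[0,0,0]))
```

```text
[ 0.64419433 -0.01037835  0.22913326  0.0041717   0.0481013 ] 13.128368506913581 [-1.3 -0.5 -0.7  1.3  0.1 -1.2  0.2  0.2  0.4  0.3 -0.8  0.1 -0.7  1.1
  0.2  0.5 -1.2  0.2 -0.2 -0.5  0.  -0.7 -0.4 -1. ]
grip [[ 0.53649879 -0.0354961   0.22154022]]
```

```bash
cat >> h.py <<'E'
def toolrot(yaw,tw=0.):
    c,s=np.cos(tw),np.sin(tw); wx=c*EX+s*EY; wy=-s*EX+c*EY
    return rz(yaw)@np.c_[-wx,-A,-wy]
def delta(s,R,p):
    print("dpos",np.round(p-s["position"],4),"drot",np.round(np.degrees(Ro.from_matrix(R@s["tool_rot"].T).as_rotvec()),2))
E
python3 - <<'E'
from h import *
s=env.observe(); yaw=.229
print(toolrot(yaw)); delta(s,toolrot(yaw),wing(.6442,-.0104,yaw,.004,0,[0,0,.12])[0])
E
```

```text
[[-0.84341645  0.48694694  0.22700374]
 [-0.19659092  0.11350187 -0.97389389]
 [-0.5        -0.866025    0.        ]]
dpos [0.284  0.4653 0.0944] drot [  8.66 -28.73  -7.4 ]
```

Request:
{"fn": "servo_tool", "kwargs": {
  "rows": [1, 0.014, 0.025, 0.016, 0.43, -1.44, -0.37, 1, 0.014, 0.025, 0.016, 0.43, -1.44, -0.37, 1, 0.014, 0.025, 0.016, 0.43, -1.44, -0.37, 1, 0.014, 0.025, 0.016, 0.43, -1.44, -0.37, 1, 0.014, 0.025, 0.016, 0.43, -1.44, -0.37, 1, 0.014, 0.025, 0.016, 0.43, -1.44, -0.37, 1, 0.014, 0.025, 0.012, 0.43, -1.44, -0.37, 1, 0.014, 0.025, 0, 0.43, -1.44, -0.37, 1, 0.014, 0.025, 0, 0.43, -1.44, -0.37, 1, 0.014, 0.025, 0, 0.43, -1.44, -0.37]
}}

```text
time_s: 0.98
position: [0.3346, -0.2632, 0.3394]
tool_rot: [[-0.923, 0.252, 0.29], [-0.282, 0.066, -0.957], [-0.26, -0.965, 0.01]]
ft_force: [-0.1, 0.3, 0.2]
grip_width: 0.0851
```

Request:
{"fn": "servo_tool", "kwargs": {
  "rows": [1, 0.014, 0.022, 0, 0.43, -1.44, -0.37, 1, 0.014, 0.022, 0, 0.43, -1.44, -0.37, 1, 0.014, 0.022, 0, 0.43, -1.44, -0.37, 1, 0.014, 0.022, 0, 0.43, -1.44, -0.37, 1, 0.014, 0.022, 0, 0.43, -1.44, -0.37, 1, 0.014, 0.022, 0, 0.43, -1.44, -0.37, 1, 0.014, 0.022, 0, 0.43, -1.44, -0.37, 1, 0.014, 0.022, 0, 0.43, -1.44, -0.37, 1, 0.014, 0.022, 0, 0.43, -1.44, -0.37, 1, 0.014, 0.02, 0, 0.43, -1.44, -0.37]
}}

```text
time_s: 1.82
position: [0.4745, -0.0451, 0.3393]
tool_rot: [[-0.842, 0.489, 0.226], [-0.196, 0.112, -0.974], [-0.502, -0.865, 0.002]]
ft_force: [0.7, -0.6, -1.0]
grip_width: 0.0854
```

Run:
```python
from h import *
s=env.observe(); im=env.get_image("wrist"); cv2.imwrite("pics/w1.png",im[:,:,::-1])
np.savez("w1.npz",p=s["position"],R=s["tool_rot"])
print(s["time_s"],s["position"],s["q"],s["ft_force"]); delta(s,toolrot(.229),wing(.6442,-.0104,.229,.004,0,[0,0,.12])[0])
```

```text
1.8167 [ 0.47447628 -0.04513901  0.33929878] [-31.22953881  -1.47689468  91.79821318  22.02533984  68.58932312
  41.40951095] [ 0.65418414 -0.56241784 -0.9719793 ]
dpos [ 0.0037 -0.004  -0.014 ] drot [0.08 0.13 0.06]
```

View pics/w1.png

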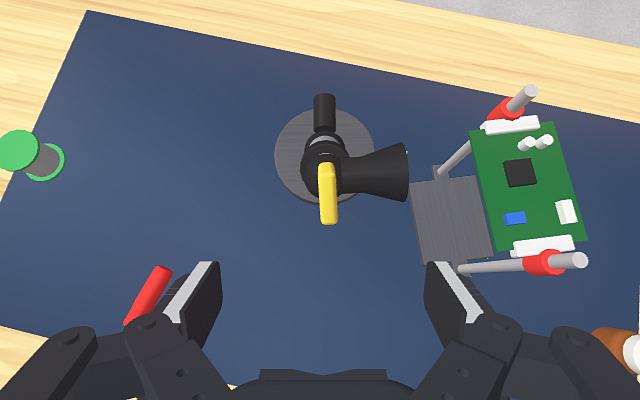

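The wrist view shows the wing at (328,193), the pipe foot near (324,155) and the board at (528,188). I'll enlarge it for a joint refit.

Run:
```python
import cv2
a=cv2.imread("pics/w1.png")
cv2.imwrite("pics/w1a.png",cv2.resize(a[88:232,265:425],None,fx=5,fy=4,interpolation=cv2.INTER_CUBIC)[:600])
cv2.imwrite("pics/w1b.png",cv2.resize(a[110:260,450:600],None,fx=4,fy=4,interpolation=cv2.INTER_CUBIC))
```

```text
(no output)
```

View pics/w1a.png

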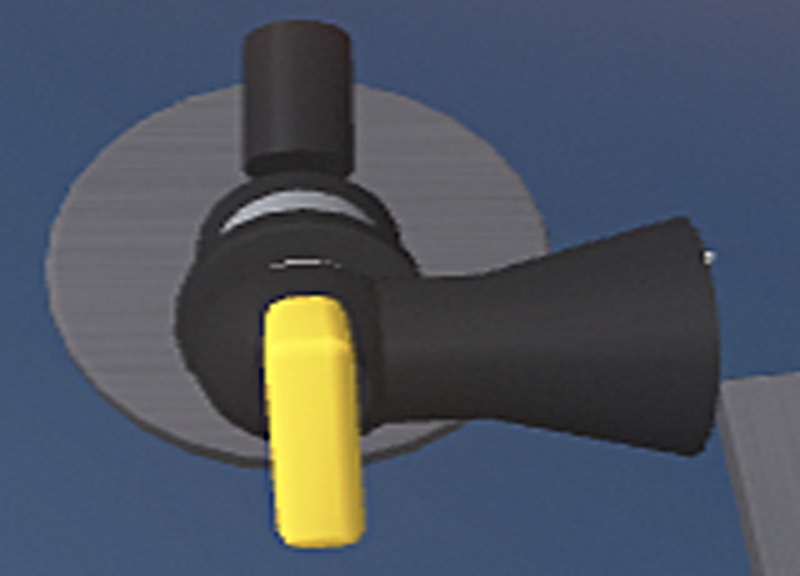

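View pics/w1b.png

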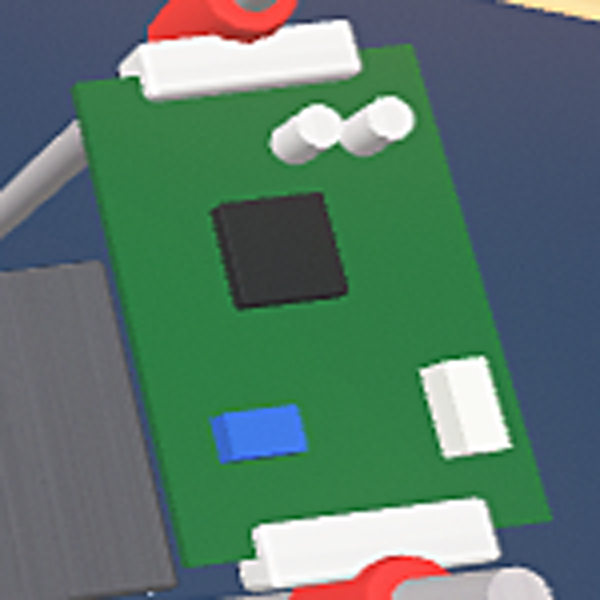

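```bash
cat > h2.py <<'E'
from h import *
T=model("top");S=model("scene")
d=np.load("w1.npz");W=model("wrist",{"tool_rot":d["R"],"position":d["p"]})
def back(cam,uv,z):
    K,R,t=cam; dd=R.T@np.linalg.solve(K,[*uv,1]); o=-R.T@t; return o+dd*(z-o[2])/dd[2]
tc=lambda p:np.array(p,float)/5+[270-.4,120-.4]; sw=lambda p:np.array(p,float)/13+[305-.46,178-.46]
sc=lambda p:np.array(p,float)/5+[235-.4,170-.4]
wa=lambda p:np.array(p,float)/[5,4]+[265-.4,88-.4]; wb=lambda p:np.array(p,float)/4+[450-.4,110-.4]
bt=tc([(583,103),(443,158),(665,300),(525,355)]); bs=sc([(160,332),(280,268),(67,205),(185,150)])
bw=wb([(412,45),(74,85),(552,520),(185,567)])
c=np.array([(.056,-.04),(.056,.04),(-.056,-.04),(-.056,.04)])
def BP(v): return np.c_[c@rz(v[3])[:2,:2].T+v[:2],np.full(4,v[2])]
for cs in [((T,bt),(S,bs),(W,bw)),((W,bw),),((T,bt),(S,bs))]:
    r=least_squares(lambda v:np.concatenate([(proj(a,BP(v))-b).ravel() for a,b in cs]),[.59,-.2,.2,.35]);print("board",r.x,np.round(r.fun,1))
WP=np.array([(22,7,18),(22,-7,18),(-22,7,18),(-22,-7,18),(22,7,-28),(22,-7,-28)])/1e3
wp=wa([(267,343),(350,340),(279,547),(366,544),(264,298),(344,296)])
fe=[back(W,wa(p),.02)[:2] for p in [(60,200),(46,262),(120,130),(420,100),(548,235),(510,160)]]
ft=tc((183,208))
sp=sw([(155,68),(228,80),(272,92),(262,280),(312,258),(193,242)])
SP=np.array([(-22,-7,18),(22,-7,18),(22,7,18),(22,-7,-28),(22,7,-28),(-22,-7,-28)])/1e3
tp=tc([(234,385),(256,380),(203,280),(224,276)])
TP=np.array([(-22,7,18),(-22,-7,18),(22,7,-28),(22,-7,-28)])/1e3
def f(v,full=True):
    o=[(proj(W,wing(*v,WP))-wp).ravel()*2,[(np.hypot(*(p-v[:2]))-.075)*400 for p in fe],[(v[4]-.06)/.06, (v[3]-.008)/.006]]
    if full:o+=[(proj(S,wing(*v,SP))-sp).ravel(),(proj(T,wing(*v,TP))-tp).ravel(),3*(proj(T,[[v[0],v[1],.02]])[0]-ft)]
    return np.concatenate(o)
for fu in (True,False):
    r=least_squares(f,[.645,-.01,.36,.008,.05],args=(fu,));print(r.x,np.degrees(r.x[2]),np.round(r.fun,1));print("grip",wing(*r.x,[0,0,0]))
E
python3 h2.py
```

```text
board [ 0.59006871 -0.20490057  0.19853609  0.35094034] [-0.5  0.6 -0.8  0.6 -0.4  0.6 -0.9  0.8 -0.9  0.1  0.1  0.3 -0.4 -0.
  0.1 -0.2 -0.3 -0.   0.5 -0.2 -0.4 -0.1  1.  -0.3]
board [ 0.58932775 -0.20402011  0.19992072  0.34947477] [-0.3 -0.1  0.1 -0.4 -0.4  0.4  0.5  0.1]
board [ 0.59146146 -0.20532613  0.20050983  0.35772833] [-0.4 -0.1 -0.6  0.   0.  -0.2 -0.5  0.2 -0.9  0.1  0.1  0.2 -0.6  0.
 -0.2 -0.3]
[ 0.64133791 -0.00986696  0.22710229 -0.00180025  0.05793323] 13.012002748505655 [-1.8 -1.3  1.3 -1.8  0.2  3.1  0.   2.8  0.8 -1.4  0.  -2.2  0.3 -0.1
  0.5 -0.2 -0.8 -0.3 -0.  -1.6 -0.9  0.7 -0.2  2.4  0.6 -0.1  0.7  1.3
  0.9  1.4 -0.4  1.2 -1.2  1.4 -0.3  0.7 -1.8  0.6 -0.8 -0.2 -0.4  2.1]
grip [[ 0.53650088 -0.03409363  0.21636836]]
[ 0.63882543 -0.00942929  0.23706169 -0.01042682  0.04787106] 13.58263458016087 [-1.1 -0.4  1.  -0.9  0.5  1.1 -0.6  0.8  0.9 -0.1 -0.7 -0.8  0.3 -0.4
  0.9  0.8 -0.3  0.6 -0.2 -3.1]
grip [[ 0.53842754 -0.03368589  0.20889754]]
```

Board top z is about 0.199–0.2005, from three estimates that agree. The grip is at about (0.5365, -0.0345, ~0.222). Its height is the weak value, so I'm holding it to slide ≥ 0.002. That gives a target slide of about 0.041. Next is the approach.

Run:
```python
from h import *
s=env.observe(); v=(.6432,-.0102,.229,.004,.05); R=toolrot(.229,.05)
print(wing(*v,[0,0,0]), rz(.229)@A)
delta(s,R,wing(*v,[0,0,.06])[0])
delta(s,R,wing(*v,[0,0,-.019])[0])
```

```text
[[ 0.53558473 -0.03528391  0.22139153]] [-0.48694694 -0.11350187  0.866025  ]
dpos [ 0.0311  0.0006 -0.0657] drot [-1.44 -0.12  2.46]
dpos [ 0.0696  0.0096 -0.1342] drot [-1.44 -0.12  2.46]
```

Request:
{"fn": "servo_tool", "kwargs": {
  "rows": [1, 0.006, 0.0, -0.013, -0.29, 0, 0.49, 1, 0.006, 0, -0.013, -0.29, 0, 0.49, 1, 0.006, 0, -0.013, -0.29, 0, 0.49, 1, 0.006, 0, -0.013, -0.29, 0, 0.49, 1, 0.007, 0.001, -0.014, -0.29, 0, 0.49, 1, 0.0096, 0.0022, -0.017, 0, 0, 0, 1, 0.0096, 0.0022, -0.017, 0, 0, 0, 1, 0, 0, 0, 0, 0, 0],
  "force": 60
}}

```text
time_s: 2.53
position: [0.524, -0.0406, 0.2362]
tool_rot: [[-0.836, 0.479, 0.268], [-0.245, 0.112, -0.963], [-0.491, -0.871, 0.023]]
ft_force: [-0.6, 0.0, 0.2]
grip_width: 0.0856
```

Run:
```python
from h import *
s=env.observe(); im=env.get_image("wrist"); cv2.imwrite("pics/w2.png",im[:,:,::-1])
v=(.6432,-.0102,.229,.004,.05); R=toolrot(.229,.05)
W=model("wrist",s);print(s["ft_force"]); delta(s,R,wing(*v,[0,0,-.019])[0])
print(proj(W,wing(*v,np.array([(22,7,18),(22,-7,18),(-22,7,18),(-22,-7,18),(0,0,-62)])/1e3)))
```

```text
[-0.58453844  0.04726571  0.16153178]
dpos [ 0.0208  0.0074 -0.0312] drot [ 0.04 -0.55  0.06]
[[303.40206436 208.86558668]
 [335.66452339 208.79393079]
 [305.22366292 296.76409402]
 [334.85009276 296.71049112]
 [320.83490847 200.36502042]]
```

View pics/w2.png

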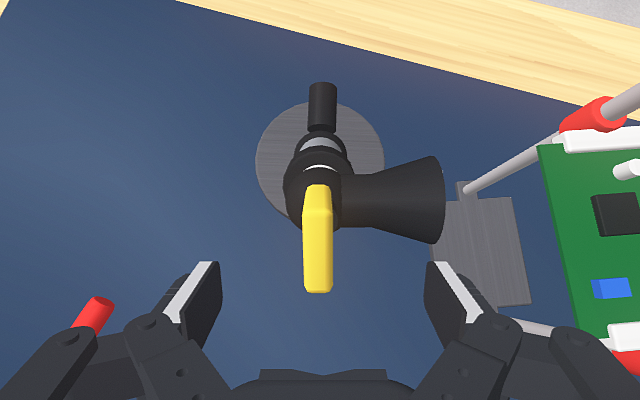

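The wing is centred at x≈318 between the jaws (320 predicted), so it's about 1 mm to the left. I'll correct for that, go down the last 38 mm and close.

Request:
{"fn": "servo_tool", "kwargs": {
  "rows": [1, 0.007, 0.0028, -0.0105, 0, -0.2, 0, 1, 0.007, 0.0028, -0.0105, 0, -0.2, 0, 1, 0.0066, 0.0027, -0.01, 0, -0.1, 0, 1, 0, 0, 0, 0, 0, 0, 0, 0, 0, 0, 0, 0, 0, 0, 0, 0, 0, 0, 0, 0, 0, 0, 0, 0, 0, 0, 0, 0, 0, 0, 0, 0, 0, 0, 0, 0, 0, 0, 0, 0, 0, 0, 0, 0, 0, 0, 0, 0],
  "force": 60
}}

```text
time_s: 3.42
position: [0.5449, -0.0329, 0.2087]
tool_rot: [[-0.829, 0.491, 0.267], [-0.245, 0.11, -0.963], [-0.503, -0.864, 0.029]]
ft_force: [-9.6, 0.7, 12.7]
grip_width: 0.0129
```

Run:
```python
from h import *
s=env.observe(); im=env.get_image("wrist"); cv2.imwrite("pics/w3.png",im[:,:,::-1])
v=(.6432,-.0102,.229,.004,.05); R=toolrot(.229,.05)
print(s["time_s"],s["ft_force"],s["wrist_torque"],s["grip_width"]); delta(s,R,wing(*v,[0,0,-.019])[0])
```

```text
3.4167 [-9.55010636  0.71407174 12.74975964] [0.73457324 0.51178371 0.49776119] 0.012899829122755151
dpos [-0.0001 -0.0002 -0.0038] drot [0.18 0.28 0.1 ]
```

View pics/w3.png

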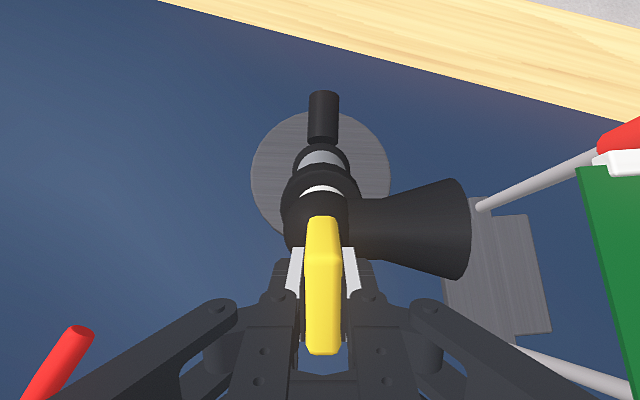

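The wing is gripped (13 mm wide). The closing swing left about 16 N pushing in along the axis, so I'll back off along the axis and then start the twist.

Request:
{"fn": "servo_tool", "kwargs": {
  "rows": [0, -0.0017, -0.0004, 0.003, 0, 0, 0, 0, 0, 0, 0, 0, 0, 0, 0, 0, 0, 0, -2.43, -0.57, 4.33, 0, 0, 0, 0, -2.43, -0.57, 4.33, 0, 0, 0, 0, -2.43, -0.57, 4.33, 0, 0, 0, 0, 0, 0, 0]
}}

```text
time_s: 3.97
position: [0.543, -0.0329, 0.2118]
tool_rot: [[-0.729, 0.491, 0.477], [-0.49, 0.112, -0.864], [-0.478, -0.864, 0.159]]
ft_force: [-3.9, 2.2, 5.2]
grip_width: 0.0131
```

```bash
cat > st.py <<'E'
from h import *
def st(yaw=.229):
    s=env.observe(); R=s["tool_rot"]; a=rz(yaw)@A
    L=rz(yaw).T@R  # wing wx = -L[:,0]
    wx=-L[:,0]; tw=np.arctan2(wx@EY,wx@EX)
    print("t %.2f tw %.3f axisdev %.2fdeg F "%(s["time_s"],tw,np.degrees(np.arccos(min(1,-R[:,1]@a)))),np.round(s["ft_force"],1),"Fax %.1f"%(s["ft_force"]@a),"T",np.round(s["wrist_torque"],2),"Tax %.2f"%(s["wrist_torque"]@a),"pos",np.round(s["position"],4),"w %.4f"%s["grip_width"])
    g=s["position"]+R@[0,-.019,0]; b=np.array([.6432,-.0102,.03]); d=g-b; print("along %.4f"%(d@a),"lateral",np.round(d-(d@a)*a,4), "q",np.round(s["q"],1))
st()
E
python3 st.py
```

```text
t 3.97 tw 0.317 axisdev 0.30deg F  [-3.9  2.2  5.2] Fax 6.2 T [0.63 0.37 0.62] Tax 0.19 pos [ 0.543  -0.0329  0.2118] w 0.0131
along 0.2278 lateral [0.0014 0.001  0.0009] q [-24.7  12.2  98.7  24.8  47.1  20.6]
```

Request:
{"fn": "servo_tool", "kwargs": {
  "rows": [0, -0.0007, -0.0002, 0.0012, 0, 0, 0, 0, 0, 0, 0, -2.43, -0.57, 4.33, 0, 0, 0, 0, -2.43, -0.57, 4.33, 0, 0, 0, 0, -2.43, -0.57, 4.33, 0, 0, 0, 0, -2.43, -0.57, 4.33, 0, 0, 0, 0, -2.43, -0.57, 4.33, 0, 0, 0, 0, -2.43, -0.57, 4.33, 0, 0, 0, 0, -2.43, -0.57, 4.33, 0, 0, 0, 0, -2.43, -0.57, 4.33, 0, 0, 0, 0, 0, 0, 0]
}}

```text
time_s: 4.8
position: [0.5423, -0.0325, 0.2121]
tool_rot: [[-0.25, 0.49, 0.835], [-0.93, 0.118, -0.348], [-0.269, -0.863, 0.426]]
ft_force: [3.2, 6.0, -3.0]
grip_width: 0.013
```

```bash
python3 st.py
```

```text
t 4.80 tw 1.014 axisdev 0.36deg F  [ 3.2  6.  -3. ] Fax -4.8 T [0.78 0.09 0.48] Tax 0.03 pos [ 0.5423 -0.0325  0.2121] w 0.0130
along 0.2284 lateral [0.001  0.0014 0.0007] q [-24.8  12.1  98.7  25.1  47.5 -19.7]
```

Request:
{"fn": "servo_tool", "kwargs": {
  "rows": [0, 0, 0.0005, 0, -1.95, -0.45, 3.46, 0, 0, 0, 0, -1.95, -0.45, 3.46, 0, 0, 0, 0, -1.95, -0.45, 3.46, 0, 0, 0, 0, 0, 0, 0]
}}

```text
time_s: 5.13
position: [0.5421, -0.0322, 0.2121]
tool_rot: [[-0.075, 0.49, 0.869], [-0.981, 0.119, -0.151], [-0.177, -0.864, 0.472]]
ft_force: [0.2, 4.2, -1.1]
grip_width: 0.0131
```

```bash
python3 st.py
```

```text
t 5.13 tw 1.219 axisdev 0.37deg F  [ 0.2  4.2 -1.1] Fax -1.5 T [ 1.03  0.49 -0.33] Tax -0.84 pos [ 0.5421 -0.0322  0.2121] w 0.0131
along 0.2284 lateral [0.0008 0.0016 0.0007] q [-24.8  12.1  98.7  25.1  47.5 -31.4]
```

The torque has risen to 0.84 N m at twist 1.22, so it's at the anticlockwise stop. Now I'll draw it out about 36 mm.

Request:
{"fn": "servo_tool", "kwargs": {
  "rows": [0, -0.0029, -0.0007, 0.0052, 0.3, 0.1, -0.6, 0, -0.0029, -0.0007, 0.0052, 0, 0, 0, 0, -0.0029, -0.0007, 0.0052, 0, 0, 0, 0, -0.0029, -0.0007, 0.0052, 0, 0, 0, 0, -0.0029, -0.0007, 0.0052, 0, 0, 0, 0, -0.0029, -0.0007, 0.0052, 0, 0, 0, 0, 0, 0, 0, 0, 0, 0]
}}

```text
time_s: 5.72
position: [0.5245, -0.0366, 0.244]
tool_rot: [[-0.087, 0.49, 0.868], [-0.979, 0.117, -0.165], [-0.182, -0.864, 0.469]]
ft_force: [-2.3, 4.6, 0.7]
grip_width: 0.0132
```

```bash
python3 st.py
python3 - <<'E'
from h import *
s=env.observe();np.savez("w4.npz",p=s["position"],R=s["tool_rot"])
for n in ("wrist","scene","top"): cv2.imwrite(f"pics/{n}4.png",env.get_image(n)[:,:,::-1])
a=cv2.imread("pics/scene4.png")[160:285,255:385]; cv2.imwrite("pics/scene4c.png",cv2.resize(a,None,fx=4.6,fy=4.6,interpolation=cv2.INTER_CUBIC))
E
```

```text
t 5.72 tw 1.205 axisdev 0.30deg F  [-2.3  4.6  0.7] Fax 1.2 T [0.91 0.69 0.45] Tax -0.14 pos [ 0.5245 -0.0366  0.244 ] w 0.0132
along 0.2651 lateral [0.0011 0.0015 0.0008] q [-26.4   8.3  97.6  24.   52.5 -29.7]
```

View pics/wrist4.png

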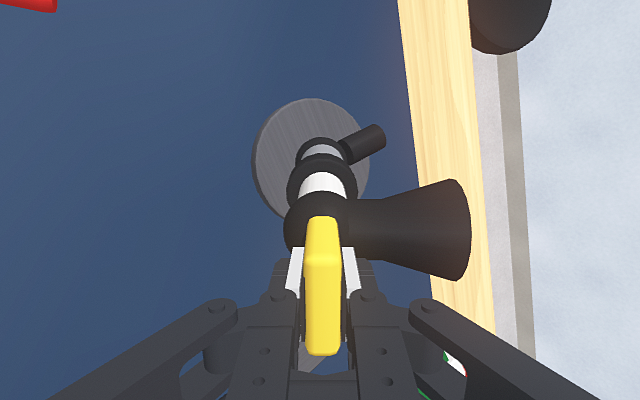

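View pics/scene4c.png

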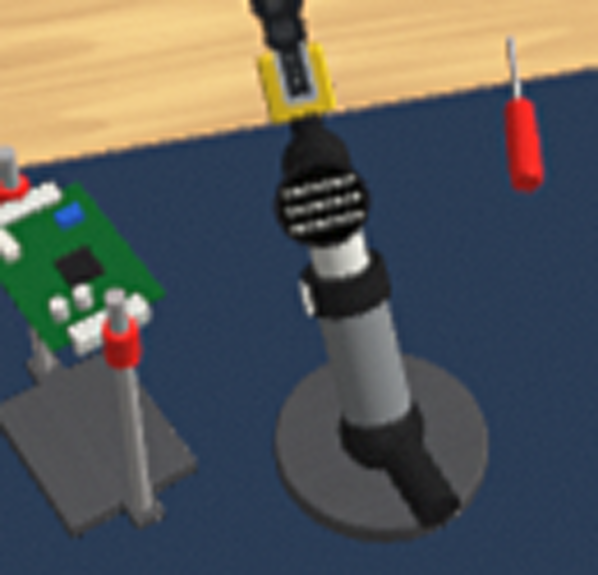

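Run:
```python
import cv2
a=cv2.imread("pics/wrist4.png")[200:365,270:375]; cv2.imwrite("pics/w4c.png",cv2.resize(a,None,fx=3.6,fy=3.6,interpolation=cv2.INTER_CUBIC))
```

```text
(no output)
```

View pics/w4c.png

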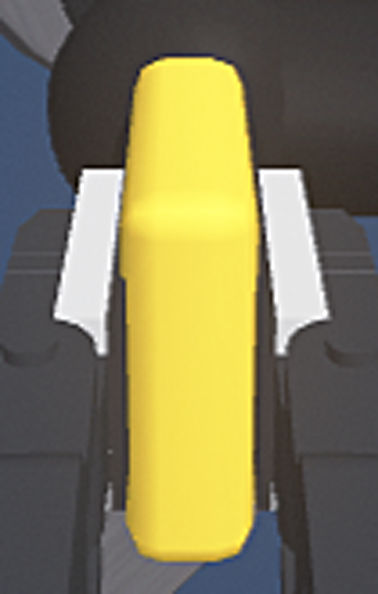

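Run:
```python
from h import *
m=env.camera_model("wrist");K=m["camera_matrix"];Mi=np.linalg.inv(m["mount"])
W=(K,Mi[:3,:3],Mi[:3,3])
def P(o,q): q=np.array(q)/1e3; return np.c_[-q[:,0]+o[0],-q[:,2]+o[1],-q[:,1]+o[2]]
u=lambda a:np.array(a)/3.6+[270-.36,200-.36]
rd=2
q=[(22,7,-28+rd),(22,-7,-28+rd),(-22+rd,0,18),(22-rd/3,0,18-rd/3),(22-rd,7,18-rd),(22-rd,-7,18-rd)]
ob=u([(133,75),(247,75),(190,557),(190,218),(121,228),(259,228)])
def f(o): 
    e=proj(W,P(o,q))-ob; e[2:4,0]=0; return e.ravel()
for rd in (0,1,2,3):
    q=[(22,7,-28+rd),(22,-7,-28+rd),(-22+rd*.7,0,18),(22-rd/3,0,18-rd/3),(22-rd,7,18-rd),(22-rd,-7,18-rd)]
    r=least_squares(f,[0,-.019,0]);print(rd,r.x,np.round(r.fun,1))
```

```text
0 [ 0.00930751 -0.00238785 -0.0019512 ] [ 2.3 -0.3 -2.2 -0.3  0.   0.8  0.   1.8  1.1 -1.  -1.2 -1. ]
1 [ 0.00794718 -0.00451844 -0.00194898] [ 2.  -0.6 -1.9 -0.7  0.   0.4  0.   1.6  1.  -0.5 -1.  -0.5]
2 [ 0.00660492 -0.00662194 -0.00194679] [ 1.7 -1.  -1.7 -1.   0.   0.   0.   1.3  0.8  0.1 -0.9  0.1]
3 [ 0.00528116 -0.00869783 -0.00194462] [ 1.5 -1.3 -1.4 -1.3  0.  -0.4  0.   1.1  0.6  0.7 -0.7  0.6]
```

The wing hasn't slipped in the jaws, and the white inner tube now shows. By the numbers the slide is about 0.039–0.041, against a target of 0.041. Before locking, I'll check this against the scene and top views.

```bash
python3 - <<'E'
import cv2
a=cv2.imread("pics/scene4.png")[165:225,300:350]; cv2.imwrite("pics/s4w.png",cv2.resize(a,None,fx=10,fy=10,interpolation=cv2.INTER_CUBIC))
E
python3 - <<'E'
from h import *
S=model("scene")
for sl in (.034,.041,.048):
    print(sl,proj(S,wing(.6432,-.0102,.229,sl,1.2,np.array([(22,-7,18),(-22,-7,18),(22,-7,-28),(-22,-7,-28),(0,-76,-62)])/1e3)).round(1).tolist())
E
```

```text
0.034 [[325.3, 172.2], [310.7, 175.6], [328.7, 186.6], [314.4, 190.0], [325.2, 206.9]]
0.041 [[324.7, 170.0], [310.2, 173.4], [328.2, 184.5], [313.8, 187.8], [324.6, 204.7]]
0.048 [[324.2, 167.7], [309.6, 171.2], [327.7, 182.3], [313.3, 185.7], [324.1, 202.4]]
```

View pics/s4w.png

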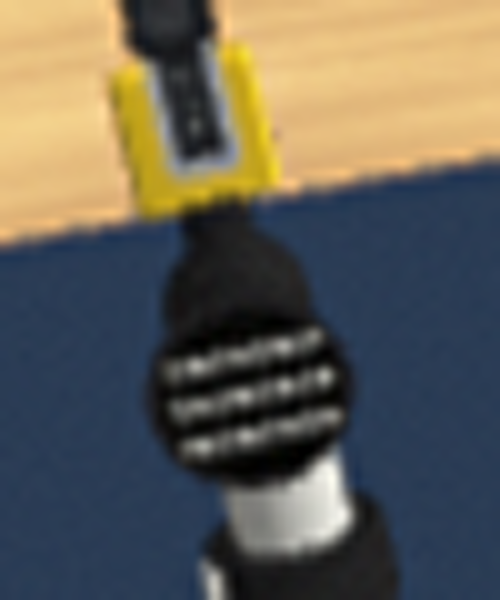

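Compared with the scene view, the wing corners (324.8,169.2) and (327.8,183.5) and the mouth centre (325,204.5) fit a slide of 0.041–0.044, so the height is right. Now I'll lock it.

Request:
{"fn": "servo_tool", "kwargs": {
  "rows": [0, 0, 0, 0, 2.68, 0.62, -4.76, 0, 0, 0, 0, 2.68, 0.62, -4.76, 0, 0, 0, 0, 2.68, 0.62, -4.76, 0, 0, 0, 0, 2.68, 0.62, -4.76, 0, 0, 0, 0, 2.68, 0.62, -4.76, 0, 0, 0, 0, 2.68, 0.62, -4.76, 0, 0, 0, 0, 2.68, 0.62, -4.76, 0, 0, 0, 0, 2.68, 0.62, -4.76, 0, 0, 0, 0, 2.68, 0.62, -4.76, 0, 0, 0, 0, 2.68, 0.62, -4.76]
}}

```text
time_s: 6.7
position: [0.5251, -0.037, 0.2435]
tool_rot: [[-0.763, 0.491, 0.421], [-0.424, 0.112, -0.899], [-0.489, -0.864, 0.123]]
ft_force: [3.2, 2.2, -3.2]
grip_width: 0.0136
```

Request:
{"fn": "servo_tool", "kwargs": {
  "rows": [0, 0, 0, 0, 1.95, 0.45, -3.46, 0, 0, 0, 0, 1.95, 0.45, -3.46, 0, 0, 0, 0, 1.95, 0.45, -3.46, 0, 0, 0, 0, 0, 0, 0, 0, 0, 0, 0, 0, 0, 0]
}}

```text
time_s: 7.12
position: [0.5253, -0.0374, 0.2434]
tool_rot: [[-0.832, 0.491, 0.258], [-0.234, 0.111, -0.966], [-0.503, -0.864, 0.023]]
ft_force: [4.3, -0.4, -4.9]
grip_width: 0.0133
```

```bash
python3 st.py
```

```text
t 7.12 tw 0.039 axisdev 0.33deg F  [ 4.3 -0.4 -4.9] Fax -6.3 T [0.24 0.09 0.1 ] Tax -0.04 pos [ 0.5253 -0.0374  0.2434] w 0.0133
along 0.2643 lateral [0.0015 0.0007 0.0009] q [-26.3   8.3  97.7  23.7  52.1  37.4]
```

Request:
{"fn": "servo_tool", "kwargs": {
  "rows": [0, 0, 0, 0, 0.97, 0.23, -1.73, 0, 0, 0, 0, 0.97, 0.23, -1.73, 0, 0, 0, 0, 0, 0, 0, 0, 0, 0, 0, 0, 0, 0]
}}

```text
time_s: 7.45
position: [0.5252, -0.0373, 0.2434]
tool_rot: [[-0.848, 0.491, 0.202], [-0.17, 0.11, -0.979], [-0.503, -0.864, -0.01]]
ft_force: [5.1, 1.0, -5.3]
grip_width: 0.0132
```

```bash
python3 st.py
```

```text
t 7.45 tw -0.027 axisdev 0.31deg F  [ 5.1  1.  -5.3] Fax -7.2 T [-0.43  0.    1.27] Tax 1.31 pos [ 0.5252 -0.0373  0.2434] w 0.0132
along 0.2643 lateral [0.0014 0.0008 0.0009] q [-26.2   8.3  97.6  23.6  52.1  41.2]
```

It's at the clockwise stop (1.3 N m). I'll ease the torque slightly, open and back out along the axis.

Request:
{"fn": "servo_tool", "kwargs": {
  "rows": [0, 0, 0, 0, -0.4, -0.1, 0.7, 0, 0, 0, 0, 0, 0, 0, 1, 0, 0, 0, 0, 0, 0, 1, 0, 0, 0, 0, 0, 0, 1, 0, 0, 0, 0, 0, 0, 1, 0, 0, 0, 0, 0, 0, 1, 0, 0, 0, 0, 0, 0, 1, 0, 0, 0, 0, 0, 0, 1, 0, 0, 0, 0, 0, 0]
}}

```text
time_s: 8.2
position: [0.5252, -0.0372, 0.2438]
tool_rot: [[-0.845, 0.492, 0.211], [-0.18, 0.11, -0.978], [-0.504, -0.864, -0.005]]
ft_force: [-0.1, 1.0, -0.4]
grip_width: 0.0853
```

Request:
{"fn": "servo_tool", "kwargs": {
  "rows": [1, -0.0048, -0.0012, 0.0087, 0, 0, 0, 1, -0.0048, -0.0012, 0.0087, 0, 0, 0, 1, -0.0097, -0.0023, 0.0173, 0, 0, 0, 1, -0.0097, -0.0023, 0.0173, 0, 0, 0, 1, -0.0097, -0.0023, 0.0173, 0, 0, 0, 1, -0.0097, -0.0023, 0.0173, 0, 0, 0, 1, -0.0097, -0.0023, 0.0173, 0, 0, 0, 1, -0.0097, -0.0023, 0.0173, 0, 0, 0, 1, 0, 0, 0, 0, 0, 0]
}}

```text
time_s: 8.95
position: [0.4571, -0.0539, 0.3684]
tool_rot: [[-0.842, 0.496, 0.21], [-0.181, 0.107, -0.978], [-0.508, -0.862, -0.0]]
ft_force: [0.6, -1.2, -0.4]
grip_width: 0.0857
```

```bash
python3 st.py
python3 - <<'E'
from h import *
s=env.observe();np.savez("w5.npz",p=s["position"],R=s["tool_rot"])
for n in ("wrist","scene","top"): cv2.imwrite(f"pics/{n}5.png",env.get_image(n)[:,:,::-1])
a=cv2.imread("pics/scene5.png")[160:285,235:385]; cv2.imwrite("pics/scene5c.png",cv2.resize(a,None,fx=5,fy=4.8,interpolation=cv2.INTER_CUBIC))
E
```

```text
t 8.95 tw -0.015 axisdev 0.69deg F  [ 0.6 -1.2 -0.4] Fax -0.5 T [-0.04  0.19  0.01] Tax 0.01 pos [ 0.4571 -0.0539  0.3684] w 0.0857
along 0.4076 lateral [0.003  0.0005 0.0017] q [-34.2  -4.2  89.8  22.5  73.6  41.3]
```

View pics/wrist5.png

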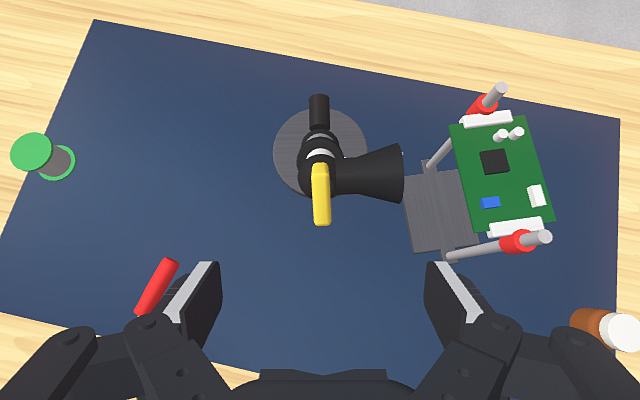

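View pics/scene5c.png

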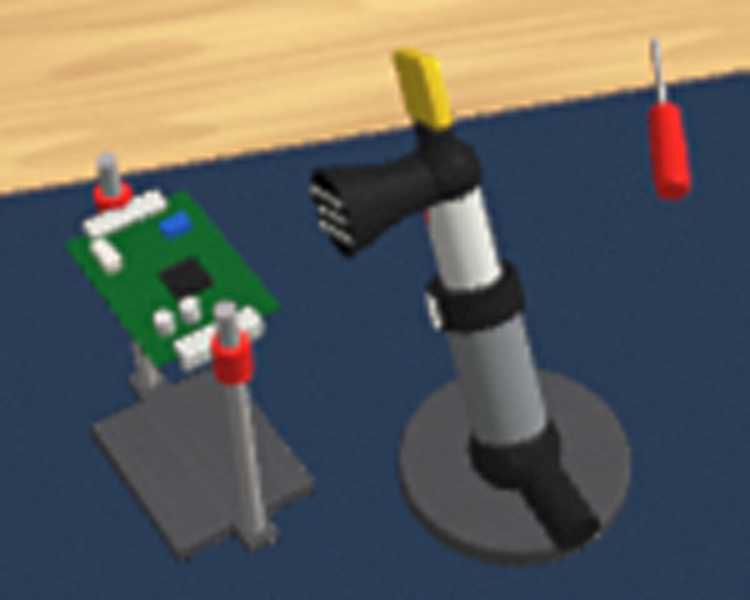

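```bash
python3 - <<'E'
import cv2
a=cv2.imread("pics/scene5.png")[165:220,295:335]; cv2.imwrite("pics/s5w.png",cv2.resize(a,None,fx=10,fy=10,interpolation=cv2.INTER_CUBIC))
a=cv2.imread("pics/top5.png")[120:220,270:420]; cv2.imwrite("pics/t5c.png",cv2.resize(a,None,fx=5,fy=5,interpolation=cv2.INTER_CUBIC))
E
python3 - <<'E'
from h import *
S=model("scene");T=model("top")
for sl in (.034,.041,.048):
    p=wing(.6432,-.0102,.229,sl,0,np.array([(-22,-7,18),(22,7,18),(22,-7,-28),(22,7,-28),(0,-76,-62)])/1e3)
    p[4,2]=wing(.6432,-.0102,.229,sl,0,[0,0,-.062])[0,2]
    print(sl,"z",p[4,2].round(4),((proj(S,p)-[294.55,164.55])*10).round(0).tolist(),"top",((proj(T,p)-[269.6,119.6])*5).round(0).tolist())
E
```

```text
0.034 z 0.1937 [[185.0, 82.0], [284.0, 92.0], [277.0, 254.0], [319.0, 238.0], [66.0, 419.0]] top [[263.0, 409.0], [216.0, 336.0], [232.0, 295.0], [205.0, 302.0], [361.0, 279.0]]
0.041 z 0.1997 [[180.0, 60.0], [279.0, 70.0], [271.0, 232.0], [314.0, 216.0], [61.0, 398.0]] top [[265.0, 415.0], [218.0, 341.0], [234.0, 300.0], [207.0, 307.0], [363.0, 283.0]]
0.048 z 0.2058 [[174.0, 38.0], [273.0, 47.0], [266.0, 210.0], [309.0, 194.0], [55.0, 376.0]] top [[268.0, 421.0], [220.0, 346.0], [236.0, 305.0], [208.0, 312.0], [366.0, 288.0]]
```

View pics/s5w.png

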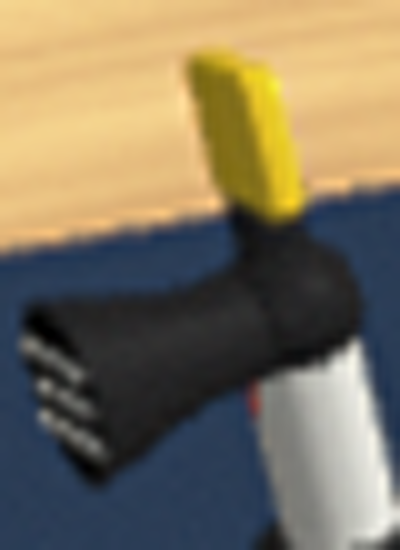

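View pics/t5c.png

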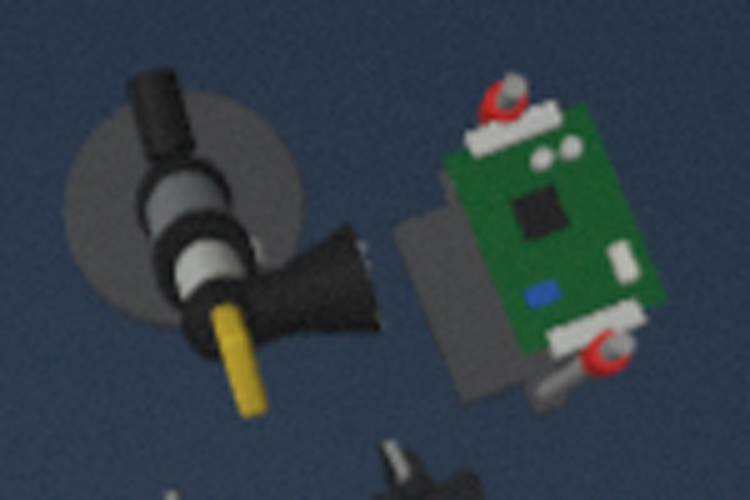

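The nozzle level comes out at 0.200–0.202 m against 0.1995 ± 0.001 m for the board. The board's pixels match the first top view exactly, and the gripper is clear. I'm handing it in.

Run:
```python
from rig import env
print(env.close_job())
```

```text
the job is handed in; nothing more can be done
None
```

The nozzle is now level with the board and locked with its mouth facing it. The job is handed in, and it took about 9 of the 38 s.

**What I did:** I gripped the wing along the pipe's axis and twisted it anticlockwise to its stop (twist 1.2, torque rising to 0.84 N m). I then drew the pipe out about 36 mm and twisted it clockwise to its stop (1.3 N m). Last, I let go and backed the gripper off about 14 cm along the axis.

**Last checks:**
- **Height:** the final pictures put the nozzle centre at about 0.200–0.202 m, against about 0.199–0.2005 m for the board top. That is well within the centimetre.
- **Surroundings:** the board and holder look the same in the first and last top views. The reel, jar and screwdriver I checked only by eye; none looks disturbed.
- **Contact:** the gripper is open and reads no contact force.

**Doubtful readings:**
- The first fit of the wing's height from the wrist camera alone came out about 1 cm too low, outside the possible slide range. I held it to that range instead, and the later scene and top views agreed with each other.
- Closing the gripper pushed the locked pipe inwards with about 16 N. I had eased this to about 6 N as the twist began and backed off further before the pipe came free.

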